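Feel the gap of the plate clamp with a feeler gauge

TASK

Take the blue-handled feeler gauge out of its stand and slide its blade straight down between the green front plate and the sprung steel rear plate of the plate clamp until it drags snugly between both: the rear plate should just give way, by about a millimetre, and not be forced to 2 mm. Finish while holding the gauge upright and still at that depth, gripped by its handle and not let go. Leave the yellow gauge, the red-lidded jar, the petri dish and the white bottle alone.

Things in the scene. Friction and masses are not known exactly. Their poses are not given: they have to be found in the camera images.
- blue_gauge: gauge to use: blue handle with dark grooves, 16 (x) x 36 (y) x 42 (z) mm; origin at the centre of its underside, z up. A steel blade hangs from it: 4 mm thick (x), 26 wide (y), 78 long, rounded tip. In the stand the blade hangs in a slot and the handle's underside rests on top (height 90 mm), with the stand's yaw. About 80 g. Grip it across the 16 mm.
- blue_gauge_blade: the steel blade of the blue gauge; same origin and axes as the handle (centre of the handle's underside). It sits in the handle on a stiff sprung pivot about y (1 N m/rad), so its tip can give about 3 mm in x for 0.5 N and the blade settles against the plates by itself.
- blue_gauge_tip (a point): lowest point of the blue gauge's blade, 78 mm below the handle's underside
- yellow_gauge: a like gauge with yellow handle and 6 mm blade, in the other slot of the stand, 75 mm away along the stand's y; which gauge stands in which slot varies. Leave alone.
- gauge_stand: fixed grey block 50 (x) x 150 (y) x 90 (z) mm with two slots 8 x 32 mm in its top, 86 mm deep, at y = +-37.5 mm; origin at the centre of its underside
- clamp: fixed plate clamp on a grey base 90 x 100 mm, 15 mm high. Origin on the work surface, right below the inner face of the upright green front plate (90 mm wide along y), which is the plane x = 0 here. The sprung steel rear plate (80 mm wide) faces it at +x. Above height 100 mm both flare outward in 45 degree lips up to 106 mm; nothing of the clamp is higher.
- mouth (a point): point of the clamp frame at x = 0, y = 0 (middle of the plates' width), height 100 mm: upper end of the front plate's inner face, where the flared lips begin. x points from the front plate to the rear plate, z up.
- rear_plate (a joint): how far the rear plate has been pushed back against its springs, m: 0 at rest, at most 0.006. Springs: 4 N from the start, 1.5 N more per mm. Pushing the 4 mm blade down meets about 4 to 9 N of upward drag, before that hardly any. Snug is about 0.001.
- back_block: dark steel block of the clamp, on guide rods of which the sprung rear plate rides (rear plate included)
- front_plate: the fixed green ceramic front plate, 8 mm thick; origin and axes as the clamp
- wash_vial: squat white jar with red lid, diameter 44, height 48 mm, origin under its centre. Leave alone.
- petri_dish_1: petri dish, diameter 60, height 14 mm, origin under its centre. Leave alone.
- reagent_bottle_white: white bottle with blue cap, 62 x 64 x 130 mm, origin under its centre. Leave alone.
- rear_top (a point): middle of the upper end of the rear plate's tapering face, where its flared lip begins, height 100 mm. The rear plate leans back: the gap is 7.0 to 8.5 mm here (set anew each time) and narrows 0.12 mm per mm downward, to the plate's lower edge at height 45 mm. So the 4 mm blade is first pinched with its tip about 24 to 38 mm below the mouth; each mm deeper pushes the rear plate back 0.12 mm.
Mind the look-alikes: they are no part of the job. Several things have the shape of the clamp; the one meant has the colours described above. What is shaped like the blue_gauge but turquoise is not meant.

How it is judged:
By the outcome, as a careful person would: the job done as asked, in the order asked, and still so for the second after the job is handed in, while the arm keeps its last pose, push and grip.
It also fails if it takes over 51 s, if anything falls off the work surface, if the arm or the gripper's body presses on something with over 40 N, if the wrist force passes 120 N, or if a joint passes its speed limit or range.

ROBOT

A 7-joint arm with a two-finger parallel gripper is mounted at the origin on the work surface; the furniture and walls round the work are solid. World frame = base frame: x ahead of the robot, y to its left, z up, the work surface at z = 0. Lengths are in m, angles in degrees, forces in N, time in s.
With the tool pointing down it reaches from about 0.4 to 0.9 m from the base axis. Payload 5.6 kg.
Tool frame: the origin (TCP) lies on the centre line of the jaws, within the pads' length; the fingertips stand 17 mm ahead of it and the grasp point (between the pads) lies 2 mm behind it (bot.tcp_to_tips is the distance from the TCP to the fingertips, in m); z points along the fingers, y is the direction in which the jaws open and shut (so a half turn about z gives the same grasp; the last joint's range is limited). The gripper opens to 92 mm and grips with 3 to 60 N. Pads are 20 mm wide; open, the fingers measure 128 mm over their backs; the gripper's body (75 mm by 189 mm) begins 69 mm behind the grasp point.
Start: joints at [-2.464, 26.786, -0.665, 91.828, 0.344, 61.387, -3.226], TCP at [0.65, -0, 0.232] pointing down, gripper open.
Joint ranges: [-144.91, 144.91], [-17.63, 115.5], [-89.93, 88.59], [15.96, 139.68], [-74.01, 254.01], [8.47, 105.57], [-167.45, 167.45]. Speed limits (degrees/s): [147.25, 147.25, 180, 180, 180, 180, 180].

INTERFACE

Orientations are given as a 3x3 rotation matrix whose columns are the frame's x, y, z axes.
In Python, from cell import bot, vision gives the robot as it stands. The module is installed in compiled form; this text tells all that it offers.
- The arm moves only by the tool arm_command, never from a script. Its argument "rows" is a list of rows, each a list of 7 numbers: the turn, a rotation vector about the tool's x, y, z normalised to -1 to 1, where 1 is pi/2 rad, then the shift along the tool's x, y, z normalised to -1 to 1, where 1 is 30 cm, then the finger opening in mm, from 0 to 91.9. In form: [[rx, ry, rz, dx, dy, dz, claw], ...]. A call has 1 to 5 rows; each row is the pose to reach, as a shift and turn from the pose commanded when the call began, along the tool's axes at that moment; what a row does not reach only later rows make up. A row lasts 1/12 s, in which the tool goes at most 41.7 mm and 7.16 degrees, less where a joint would pass 70% of its speed; a pose out of reach is approached as far as the arm can. A call with a number of a shift or a turn outside -1 to 1 is refused whole. A call with a gripper value outside its range is refused whole. The fingers move at their own pace and stop on an object; the grip force is fixed at half the most. Time passes only in rows, so rows that repeat a pose let the fingers close. It gives the time, the measured TCP pose, the force and the opening at its end, in the units of the state.
- bot.sense(): the state, without advancing time (a new reading comes with each control period).
- vision.camera(name): name is "scene" or "top"; returns a dict with "color" (400x640x3 uint8, red, green, blue), "depth" (400x640 float32, m along the optical axis (not along the pixel's ray), 0 where there is no reading), "K" (3x3 intrinsics, pixels), "world_to_cam" (4x4, takes a point from world to camera coordinates). Camera axes: x right, y up, looking along -z (the intrinsics and any distortion apply to the point x, -y, -z); pixel columns grow to the right and rows downward; lengths in m; the calibration is good to about 2 mm. A picture is of the moment at which its call begins.
- bot.hand_in(): hands the job in, once; it reports no verdict.
The state is a dict: "time_s": time; "qpos": joint angles; "joint_vel": joint speeds; "effort": joint torques, N m; "tcp_pos": TCP position; "eef_rot": TCP orientation; "force": force on the tool from outside, world axes, zero at the start; "wrist_torque": the same for the moment, N m; "gripper_width": finger opening in m.
Only numpy, scipy, OpenCV 4.12 (cv2) and the standard library are available. Lean on these libraries where they do the work, as an engineer would, in place of code of your own. Each camera call takes 0.05 s, during which the arm holds its last target. There are 200 camera calls.

## Working session

There is one attempt and no reset: what is moved stays moved. The work goes in short steps, Python scripts to look and compute and a tool call to move; the robot and the scene stay as the last step left them, time stands still between calls to the robot, and variables do not carry over. Pictures are saved under pics/ and viewed, about 8 in all and at most 12, crops included, and the job is handed in when it is done.

Besides the shell and the picture viewer there is one more tool, called in YAML: its name, and indented under it one key for each argument. arm_command: Moves the arm, as the interface text tells. Its arguments: {"type":"object","properties":{"rows":{"type":"array"}},"required":["rows"]}

```bash
mkdir -p pics
python3 - <<'E'
from cell import bot, vision
import cv2,numpy as np
s=bot.sense();print({k:np.round(v,3).tolist() for k,v in s.items()})
for n in("scene","top"):
    c=vision.camera(n);cv2.imwrite(f"pics/{n}0.png",cv2.cvtColor(c["color"],cv2.COLOR_RGB2BGR))
    np.savez(f"{n}0.npz",**c);print(n,c["K"].round(1).tolist(),np.linalg.inv(c["world_to_cam"]).round(3).tolist())
E
```

```text
{'time_s': 0.0, 'qpos': [-2.464, 26.836, -0.664, 91.882, 0.343, 61.387, -3.224], 'joint_vel': [-0.068, 0.083, -0.022, 0.022, 0.11, -0.029, 0.096], 'effort': [-0.0, -52.057, -0.013, -24.375, -0.057, 0.017, 0.0], 'tcp_pos': [0.649, -0.0, 0.231], 'eef_rot': [[0.0, 1.0, -0.002], [1.0, -0.0, -0.0], [-0.0, -0.002, -1.0]], 'force': [0.266, -0.338, -0.43], 'wrist_torque': [0.03, -0.008, -0.04], 'gripper_width': 0.092}
scene [[502.2, 0.0, 320.8], [0.0, 502.2, 197.7], [0.0, 0.0, 1.0]] [[-0.529, 0.615, -0.585, -0.389], [-0.849, -0.383, 0.364, 0.573], [0.0, 0.689, 0.725, 1.069], [0.0, 0.0, 0.0, 1.0]]
top [[430.6, 0.0, 318.5], [0.0, 430.6, 203.5], [0.0, 0.0, 1.0]] [[-0.023, 0.996, -0.085, 0.238], [-1.0, -0.024, -0.014, 0.061], [-0.016, 0.085, 0.996, 1.445], [0.0, 0.0, 0.0, 1.0]]
```

View pics/scene0.png

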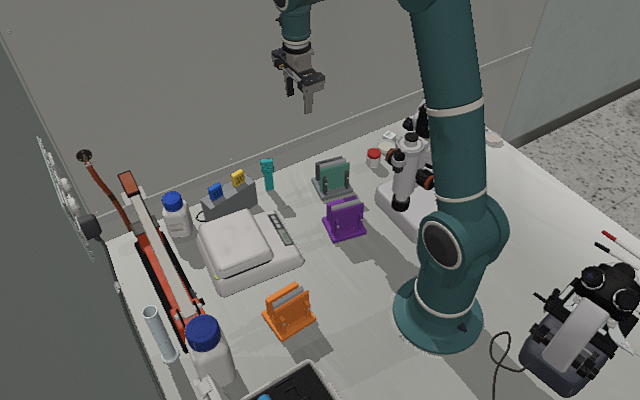

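View pics/top0.png

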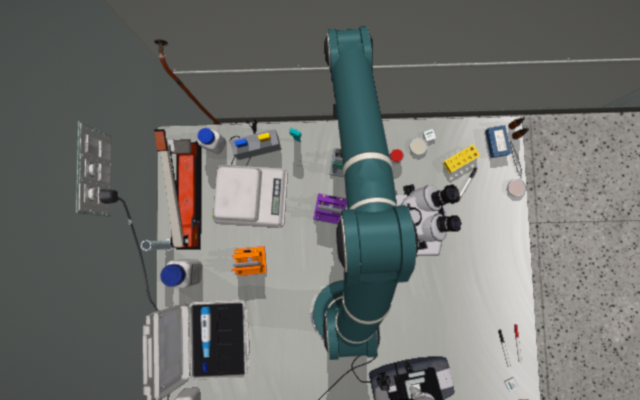

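The scene view shows the blue gauge at (215,190), the yellow at (238,176), the turquoise look-alike at (267,172) and the green clamp at (332,177). In the top view the stand is at (257,145), with the blue gauge at (240,143). The arm partly hides the clamp there.

```bash
cat > h.py <<'E'
import numpy as np,cv2
def load(n):
    return dict(np.load(n))
def pts(c,mask):
    v,u=np.nonzero(mask&(c["depth"]>0)); d=c["depth"][v,u]; K=c["K"]
    p=np.stack([(u-K[0,2])/K[0,0]*d,-(v-K[1,2])/K[1,1]*d,-d,np.ones_like(d)])
    return (np.linalg.inv(c["world_to_cam"])@p)[:3].T,u,v
def ray(c,uv,z):
    K=c["K"];T=np.linalg.inv(c["world_to_cam"]);d=T[:3,:3]@[(uv[0]-K[0,2])/K[0,0],-(uv[1]-K[1,2])/K[1,1],-1]
    return T[:3,3]+d*(z-T[2,3])/d[2]
def hue(c,h0,h1,box,s=90,vmin=40):
    h=cv2.cvtColor(c["color"],cv2.COLOR_RGB2HSV);m=(h[...,0]>=h0)&(h[...,0]<=h1)&(h[...,1]>=s)&(h[...,2]>=vmin)
    b=np.zeros_like(m);b[box[1]:box[3],box[0]:box[2]]=1
    return m&b
E
python3 - <<'E'
from h import *
S=load("scene0.npz");T=load("top0.npz")
def rep(l,c,m):
    p,u,v=pts(c,m)
    if len(p)==0: print(l,"none");return
    print(l,len(p),"uv",u.mean().round(1),v.mean().round(1),"mean",p.mean(0).round(3),"p5",np.percentile(p,5,0).round(3),"p95",np.percentile(p,95,0).round(3))
    t=p[:,2]>np.percentile(p[:,2],97)-.006; print("   top part",t.sum(),p[t].mean(0).round(4), p[t].min(0).round(3),p[t].max(0).round(3))
rep("blueS",S,hue(S,100,125,(203,175,228,205)))
rep("blueT",T,hue(T,100,125,(228,132,252,155)))
rep("yelS",S,hue(S,20,35,(228,165,250,195)))
rep("yelT",T,hue(T,20,35,(252,128,275,148)))
rep("grnS",S,hue(S,60,90,(310,150,358,200),50))
# stand top in top view by height
for n,c,b in(("S",S,(195,170,262,235)),("T",T,(225,122,290,165))):
    m=np.zeros((400,640),bool);m[b[1]:b[3],b[0]:b[2]]=1
    p,u,v=pts(c,m);k=(abs(p[:,2]-.09)<.006);q=p[k][:,:2].astype(np.float32)
    print("stand",n,k.sum(),cv2.minAreaRect(q*1000))
big=cv2.resize(cv2.cvtColor(S["color"][145:235,195:360],cv2.COLOR_RGB2BGR),None,fx=4.8,fy=4.8,interpolation=cv2.INTER_CUBIC);cv2.imwrite("pics/crop1.png",big)
m=np.zeros((400,640),bool);m[150:205,305:360]=1
p,u,v=pts(S,m)
for z0,z1 in((.095,.11),(.085,.095),(.01,.02)):
    k=(p[:,2]>z0)&(p[:,2]<z1)&(p[:,0]>.5);print(z0,k.sum(),p[k].mean(0).round(3),cv2.minAreaRect((p[k][:,:2]*1000).astype(np.float32)))
E
```

```text
blueS 193 uv 215.1 191.2 mean [0.547 0.319 0.118] p5 [0.541 0.302 0.096] p95 [0.555 0.335 0.135]
   top part 61 [0.5502 0.3185 0.1327] [0.54  0.302 0.129] [0.561 0.336 0.137]
blueT 95 uv 240.7 142.5 mean [0.549 0.318 0.123] p5 [0.54  0.302 0.094] p95 [0.559 0.334 0.136]
   top part 29 [0.5513 0.3172 0.1341] [0.542 0.302 0.131] [0.56  0.334 0.139]
yelS 186 uv 237.4 177.5 mean [0.563 0.247 0.118] p5 [0.557 0.229 0.096] p95 [0.572 0.262 0.135]
   top part 55 [0.5654 0.2463 0.1336] [0.557 0.227 0.13 ] [0.575 0.264 0.138]
yelT 90 uv 264.0 136.7 mean [0.565 0.245 0.123] p5 [0.557 0.229 0.096] p95 [0.579 0.262 0.136]
   top part 36 [0.5659 0.245  0.1334] [0.556 0.231 0.131] [0.575 0.262 0.137]
grnS 553 uv 333.6 175.7 mean [ 0.475 -0.009  0.067] p5 [ 0.467 -0.044  0.022] p95 [0.483 0.031 0.102]
   top part 62 [ 0.4755 -0.0068  0.1029] [ 0.465 -0.051  0.099] [0.486 0.033 0.108]
stand S 685 ((516.2734375, 293.7056579589844), (163.50582885742188, 242.79029846191406), 62.93272018432617)
stand T 537 ((557.9197998046875, 282.5078125), (52.88655090332031, 150.29483032226562), 12.838953971862793)
0.095 6 [0.502 0.016 0.103] ((501.17779541015625, 10.44987964630127), (25.93446922302246, 2.974548578262329), 84.71306610107422)
0.085 89 [ 0.519 -0.016  0.089] ((519.197021484375, -17.73215103149414), (28.98784637451172, 85.4312744140625), 3.737117052078247)
0.01 53 [0.524 0.024 0.015] ((523.208740234375, 22.588924407958984), (16.029903411865234, 48.609657287597656), 77.43840789794922)
```

View pics/crop1.png

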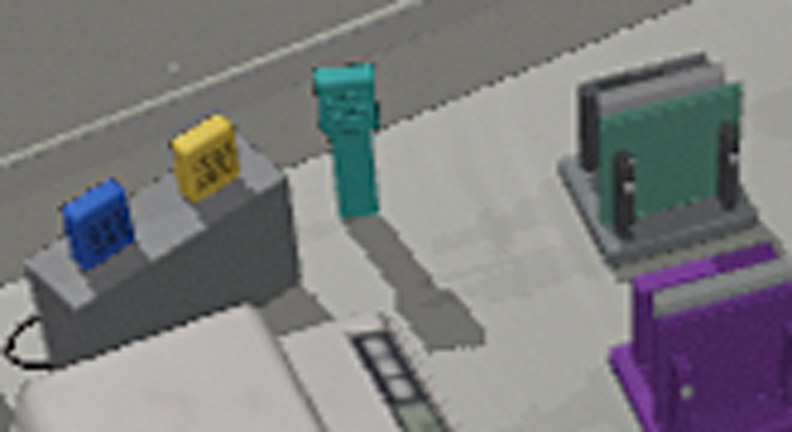

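arm_command:
  rows:
    - [0,0,0,0.65,-0.2,0,50]
    - [0,0,0,0.65,-0.2,0,50]
    - [0,0,0,0.65,-0.2,0,50]
    - [0,0,0,0.65,-0.2,0,50]
    - [0,0,0,0.65,-0.2,0,50]

```text
time_s: 0.52
tcp_pos: [0.5886, 0.1975, 0.2313]
eef_rot: [[-0.001, 1.0, -0.001], [1.0, 0.001, 0.0], [0.0, -0.001, -1.0]]
force: [0.2, 0.1, -0.3]
gripper_width: 0.0607
```

arm_command:
  rows:
    - [0,0,-0.067,0.2,-0.065,0,50]
    - [0,0,-0.133,0.41,-0.13,0,50]
    - [0,0,-0.133,0.41,-0.13,0,50]
    - [0,0,-0.133,0.41,-0.13,0,50]
    - [0,0,-0.133,0.41,-0.13,0,50]

```text
time_s: 0.93
tcp_pos: [0.5487, 0.3219, 0.231]
eef_rot: [[-0.214, 0.977, -0.002], [0.977, 0.214, 0.001], [0.001, -0.001, -1.0]]
force: [-0.4, 0.5, -0.2]
gripper_width: 0.0498
```

Run:
```python
from cell import bot, vision
from h import *
s=bot.sense();print({k:np.round(s[k],4).tolist() for k in("time_s","tcp_pos","eef_rot","force","gripper_width")})
for n in("scene","top"):
    c=vision.camera(n);np.savez(f"{n}1.npz",**c)
    b=(300,140,365,210) if n=="scene" else (310,135,385,230)
    cv2.imwrite(f"pics/{n}1.png",cv2.resize(cv2.cvtColor(c["color"][b[1]:b[3],b[0]:b[2]],cv2.COLOR_RGB2BGR),None,fx=6,fy=6,interpolation=cv2.INTER_CUBIC))
a=cv2.imread("pics/scene1.png");b=cv2.imread("pics/top1.png");h=max(len(a),len(b))
f=lambda x:cv2.copyMakeBorder(x,0,h-len(x),0,0,cv2.BORDER_CONSTANT)
o=cv2.hconcat([f(a),f(b)]);print(o.shape);cv2.imwrite("pics/both1.png",cv2.resize(o,None,fx=.93,fy=.93))
```

```text
{'time_s': 0.9333, 'tcp_pos': [0.5487, 0.3219, 0.231], 'eef_rot': [[-0.2137, 0.9769, -0.0016], [0.9769, 0.2137, 0.001], [0.0013, -0.0014, -1.0]], 'force': [-0.379, 0.4861, -0.2467], 'gripper_width': 0.0498}
(570, 840, 3)
```

View pics/both1.png

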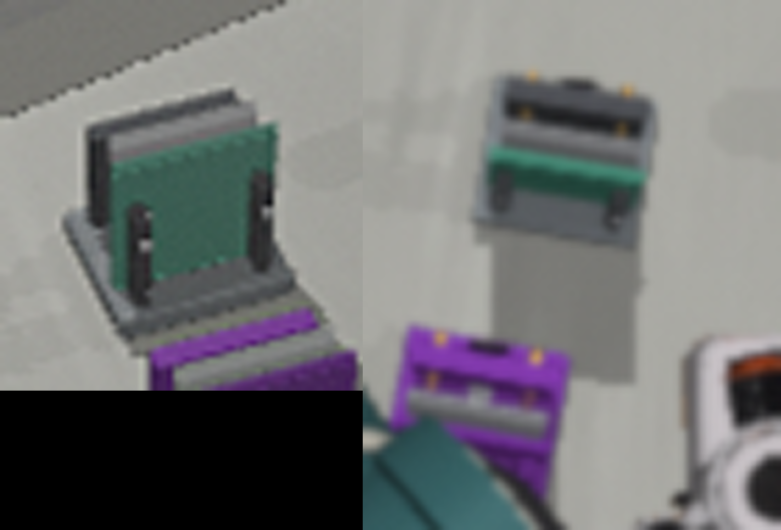

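The top view now shows the whole clamp. The green plate with its lip is at about (393–470, 162–173) in full-image pixels, with the light steel rear plate just above it.

Run:
```python
from h import *
S=load("scene1.npz");T=load("top1.npz")
mS=hue(S,60,90,(310,150,358,200),50);mT=hue(T,60,95,(325,150,370,180),50)
for n,c,m in(("S",S,mS),("T",T,mT)):
    p,u,v=pts(c,m)
    k=p[:,2]<.095
    if k.sum()>30:
        q=p[k]; A=np.c_[q[:,1],q[:,2],np.ones(len(q))];x,*_=np.linalg.lstsq(A,q[:,0],rcond=None)
        r=q[:,0]-A@x; g=abs(r)<.004;x,*_=np.linalg.lstsq(A[g],q[g,0],rcond=None)
        print(n,"outer face x=%.3f*y+%.3f*z+%.4f"%tuple(x),g.sum(),"rms",r[g].std(),"y range",np.percentile(q[:,1],[1,99]))
    k=p[:,2]>.098; print(n,"lip",k.sum(),p[k].mean(0).round(4),cv2.minAreaRect((p[k,:2]*1000).astype(np.float32)))
# top view: upper edge (inner lip edge) & lower edge of green per column, onto z=.106 /.1
cols=[]
for u in range(325,370):
    r=np.nonzero(mT[:,u])[0]
    if len(r)>2: cols.append((u,r.min()-.5,r.max()+.5))
cols=np.array(cols);print(cols[0],cols[-1])
for j in(1,2):
    P=np.array([ray(T,(c[0],c[j]),.106)[:2] for c in cols[2:-2]]);f=np.polyfit(P[:,1],P[:,0],1);print("edge",j,"x=%.4f*y+%.4f"%tuple(f), "ymid",P[:,1].mean().round(4),"ylim",P[:,1].min().round(3),P[:,1].max().round(3))
# profile of colour and height across clamp, a middle column
for u in(342,348,354):
  for v in range(152,182):
    p,_,_=pts(T,(np.arange(400)[:,None]==v)&(np.arange(640)[None]==u));print(u,v,T["color"][v,u],p.round(3)) if u==348 else 0
```

```text
S outer face x=0.194*y+0.001*z+0.4765 401 rms 0.0017898767175738455 y range [-0.05155228  0.03307628]
S lip 74 [ 0.4751 -0.0101  0.1022] ((475.41363525390625, -9.535835266113281), (86.2872314453125, 10.490402221679688), 76.62857055664062)
T outer face x=0.203*y+0.002*z+0.4734 101 rms 0.0005772959326226523 y range [-0.05270289  0.03287966]
T lip 68 [ 0.4748 -0.0112  0.1032] ((474.927001953125, -10.530952453613281), (89.20006561279297, 8.538171768188477), 78.72868347167969)
[332.  161.5 166.5] [359.  164.5 169.5]
edge 1 x=0.1990*y+0.4823 ymid -0.0086 ylim -0.044 0.027
edge 2 x=0.1778*y+0.4599 ymid -0.0079 ylim -0.044 0.028
348 152 [79 80 86] [[ 0.517 -0.018  0.088]]
348 153 [77 78 83] [[ 0.513 -0.018  0.09 ]]
348 154 [63 63 67] [[ 0.51  -0.018  0.09 ]]
348 155 [41 43 45] [[ 0.51  -0.019  0.072]]
348 156 [34 34 36] [[ 0.509 -0.019  0.064]]
348 157 [47 48 50] [[ 0.509 -0.02   0.048]]
348 158 [82 83 85] [[ 0.509 -0.021  0.028]]
348 159 [113 114 117] [[ 0.49  -0.016  0.112]]
348 160 [112 113 116] [[ 0.488 -0.017  0.106]]
348 161 [96 97 99] [[ 0.486 -0.017  0.096]]
348 162 [84 89 89] [[ 0.4
[... 175 characters left out ...]
74] [[ 0.471 -0.017  0.094]]
348 167 [33 70 60] [[ 0.47  -0.017  0.08 ]]
348 168 [33 68 58] [[ 0.471 -0.019  0.057]]
348 169 [37 70 60] [[ 0.47  -0.019  0.043]]
348 170 [56 77 72] [[ 0.469 -0.02   0.023]]
348 171 [82 89 91] [[ 0.467 -0.021  0.018]]
348 172 [89 93 96] [[ 0.464 -0.021  0.014]]
348 173 [88 93 96] [[ 0.461 -0.021  0.013]]
348 174 [88 92 96] [[ 0.457 -0.02   0.018]]
348 175 [90 94 97] [[ 0.454 -0.02   0.014]]
348 176 [90 94 98] [[ 0.451 -0.02   0.014]]
348 177 [88 90 92] [[ 0.448 -0.02   0.011]]
348 178 [107 107 104] [[ 0.445 -0.021  0.003]]
348 179 [119 119 115] [[ 0.443 -0.021 -0.001]]
348 180 [121 121 117] [[ 0.439 -0.021  0.001]]
348 181 [121 121 117] [[ 0.436 -0.021 -0.001]]
```

arm_command:
  rows:
    - [0,0,0,-0.014,0.005,0.12,50]
    - [0,0,0,-0.014,0.005,0.24,50]
    - [0,0,0,-0.014,0.005,0.33,50]
    - [0,0,0,-0.014,0.005,0.39,50]
    - [0,0,0,-0.014,0.005,0.39,50]

```text
time_s: 1.45
tcp_pos: [0.5521, 0.3096, 0.1099]
eef_rot: [[-0.204, 0.979, -0.007], [0.979, 0.204, -0.006], [-0.004, -0.008, -1.0]]
force: [0.3, -0.6, 0.3]
gripper_width: 0.0495
```

arm_command:
  rows:
    - [0,0,0,0,0,0,5]
    - [0,0,0,0,0,0,5]
    - [0,0,0,0,0,0,5]
    - [0,0,0,0,0,0,5]
    - [0,0,0,0,0,0,5]

```text
time_s: 1.87
tcp_pos: [0.554, 0.3144, 0.116]
eef_rot: [[-0.207, 0.978, 0.002], [0.978, 0.207, 0.001], [0.001, 0.002, -1.0]]
force: [-0.9, 0.1, 0.3]
gripper_width: 0.0189
```

arm_command:
  rows:
    - [0,0,0,0,0,0,5]
    - [0,0,0,0,0,0,5]
    - [0,0,0,0,0,0,5]
    - [0,0,0,0,0,0,5]
    - [0,0,0,0,0,0,5]

```text
time_s: 2.28
tcp_pos: [0.5538, 0.3144, 0.1157]
eef_rot: [[-0.207, 0.978, 0.001], [0.978, 0.207, 0.0], [0.0, 0.001, -1.0]]
force: [-0.2, -1.1, 5.4]
gripper_width: 0.0159
```

arm_command:
  rows:
    - [0,0,0,0,0,0,5]
    - [0,0,0,0,0,-0.01,5]
    - [0,0,0,0,0,-0.03,5]
    - [0,0,0,0,0,-0.06,5]
    - [0,0,0,0,0,-0.1,5]

```text
time_s: 2.7
tcp_pos: [0.5529, 0.3139, 0.1447]
eef_rot: [[-0.207, 0.978, -0.001], [0.978, 0.207, -0.001], [-0.001, -0.001, -1.0]]
force: [-0.0, 0.3, -0.6]
gripper_width: 0.0159
```

arm_command:
  rows:
    - [0,0,0,0,0,-0.1,5]
    - [0,0,0,0,0,-0.2,5]
    - [0,0,0,0,0,-0.3,5]
    - [0,0,0,0,0,-0.4,5]
    - [0,0,0,0,0,-0.4,5]

```text
time_s: 3.12
tcp_pos: [0.5562, 0.3162, 0.2729]
eef_rot: [[-0.207, 0.978, 0.011], [0.978, 0.207, 0.007], [0.004, 0.012, -1.0]]
force: [0.2, 0.3, 0.1]
gripper_width: 0.0157
```

Run:
```python
from cell import bot
import numpy as np
s=bot.sense();p=s["tcp_pos"];R=np.array(s["eef_rot"]);print(np.round(p,4),s["force"],s["gripper_width"])
a=np.arctan(.2);xa=np.array([np.cos(a),-np.sin(a),0]);ya=np.array([np.sin(a),np.cos(a),0])
t=np.array([.4813,-.010,p[2]])+.0025*xa-.004*ya
print(t,(R.T@(t-p)/.3).round(3)); print("tool yaw",np.degrees(np.arctan2(R[1,1],R[0,1])),"want",-np.degrees(a))
```

```text
[0.5562 0.3162 0.2729] [0.18995389 0.28540399 0.11846971] 0.015709861579366734
[ 0.48296699 -0.01441261  0.2729313 ] [-1.027 -0.467 -0.01 ]
tool yaw 11.96259760762001 want -11.309932474020215
```

arm_command:
  rows:
    - [0,0,0,-0.06,-0.03,0,5]
    - [0,0,0,-0.17,-0.08,0,5]
    - [0,0,0,-0.28,-0.13,0,5]
    - [0,0,0,-0.39,-0.18,0,5]
    - [0,0,0,-0.5,-0.227,0,5]

```text
time_s: 3.53
tcp_pos: [0.5171, 0.1518, 0.2652]
eef_rot: [[-0.208, 0.978, 0.001], [0.978, 0.208, 0.0], [-0.0, 0.001, -1.0]]
force: [0.1, 0.0, -0.2]
gripper_width: 0.0157
```

arm_command:
  rows:
    - [0,0,0.05,-0.11,-0.05,0,5]
    - [0,0,0.1,-0.22,-0.1,0,5]
    - [0,0,0.16,-0.33,-0.15,0,5]
    - [0,0,0.22,-0.43,-0.2,0,5]
    - [0,0,0.259,-0.5,-0.227,0,5]

```text
time_s: 3.95
tcp_pos: [0.4812, -0.0108, 0.2654]
eef_rot: [[0.204, 0.979, 0.001], [0.979, -0.204, -0.001], [-0.0, 0.001, -1.0]]
force: [-0.3, -0.5, -0.6]
gripper_width: 0.0153
```

arm_command:
  rows:
    - [0,0,0,0,0,0,5]
    - [0,0,0,0,0,0,5]
    - [0,0,0,0,0,0,5]
    - [0,0,0,0,0,0,5]
    - [0,0,0,0,0,0,5]

```text
time_s: 4.37
tcp_pos: [0.4826, -0.0061, 0.2645]
eef_rot: [[0.194, 0.981, -0.0], [0.981, -0.194, 0.0], [0.0, -0.0, -1.0]]
force: [-0.2, 0.1, -0.5]
gripper_width: 0.0159
```

```bash
cat > goal.py <<'E'
from cell import bot
import numpy as np
s=bot.sense();p=s["tcp_pos"];R=np.array(s["eef_rot"]);print(np.round(p,4),np.round(s["force"],2),s["gripper_width"],R[:,2].round(4))
a=np.arctan(.2);xa=np.array([np.cos(a),-np.sin(a),0]);ya=np.array([np.sin(a),np.cos(a),0])
t=np.array([.4813,-.010,p[2]])+.0025*xa-.004*ya
print(t.round(4),"move",(R.T@(t-p)/.3).round(4),"clampframe err mm",1000*xa@(p-t),1000*ya@(p-t)); print("tool yaw",np.degrees(np.arctan2(R[1,1],R[0,1])),"want",-np.degrees(a))
E
python3 goal.py
```

```text
[ 0.4826 -0.0061  0.2645] [-0.17  0.05 -0.48] 0.015913753158576946 [-1.e-04  3.e-04 -1.e+00]
[ 0.483  -0.0144  0.2645] move [-0.0269  0.0066 -0.    ] clampframe err mm -1.9886203060419874 8.052496685837225
tool yaw -11.176546019903276 want -11.309932474020215
```

arm_command:
  rows:
    - [0,0,0,-0.027,0.007,0.05,5]
    - [0,0,0,-0.027,0.007,0.1,5]
    - [0,0,0,-0.027,0.007,0.15,5]
    - [0,0,0,-0.027,0.007,0.157,5]
    - [0,0,0,-0.027,0.007,0.157,5]

```text
time_s: 4.78
tcp_pos: [0.4823, -0.0152, 0.2167]
eef_rot: [[0.195, 0.981, -0.002], [0.981, -0.195, -0.0], [-0.0, -0.002, -1.0]]
force: [0.4, 0.1, -1.8]
gripper_width: 0.0155
```

arm_command:
  rows:
    - [0,0,0,0,0,0,5]
    - [0,0,0,0,0,0,5]
    - [0,0,0,0,0,0,5]
    - [0,0,0,0,0,0,5]
    - [0,0,0,0,0,0,5]

```text
time_s: 5.2
tcp_pos: [0.4831, -0.0159, 0.218]
eef_rot: [[0.197, 0.98, 0.001], [0.98, -0.197, 0.0], [0.0, 0.001, -1.0]]
force: [-0.8, -0.4, -1.0]
gripper_width: 0.0156
```

```bash
python3 goal.py
python3 - <<'E'
from cell import vision
from h import *
for n in("scene","top"):
    c=vision.camera(n);np.savez(f"{n}2.npz",**c)
    b=(290,110,370,205) if n=="scene" else (310,135,385,230)
    cv2.imwrite(f"pics/{n}2.png",cv2.resize(cv2.cvtColor(c["color"][b[1]:b[3],b[0]:b[2]],cv2.COLOR_RGB2BGR),None,fx=5,fy=5,interpolation=cv2.INTER_CUBIC))
    p,u,v=pts(c,hue(c,100,125,b))
    if len(p): print(n,len(p),p.mean(0).round(4),p.min(0).round(3),p.max(0).round(3),u.min(),u.max(),v.min(),v.max())
a=cv2.imread("pics/scene2.png");b=cv2.imread("pics/top2.png")
cv2.imwrite("pics/both2.png",cv2.hconcat([a,b]))
E
```

```text
[ 0.4831 -0.0159  0.218 ] [-0.85 -0.37 -1.03] 0.015608638106730474 [ 0.001  0.    -1.   ]
[ 0.483  -0.0144  0.218 ] move [ 0.0047 -0.0012 -0.    ] clampframe err mm 0.3740952574354546 -1.418563102391849
tool yaw -11.338992731860296 want -11.309932474020215
scene 77 [0.4819 0.0015 0.2204] [ 0.476 -0.012  0.195] [0.493 0.008 0.24 ] 327 333 126 141
top 3 [0.3085 0.0216 0.6694] [0.304 0.021 0.669] [0.312 0.022 0.671] 346 346 199 203
```

View pics/both2.png

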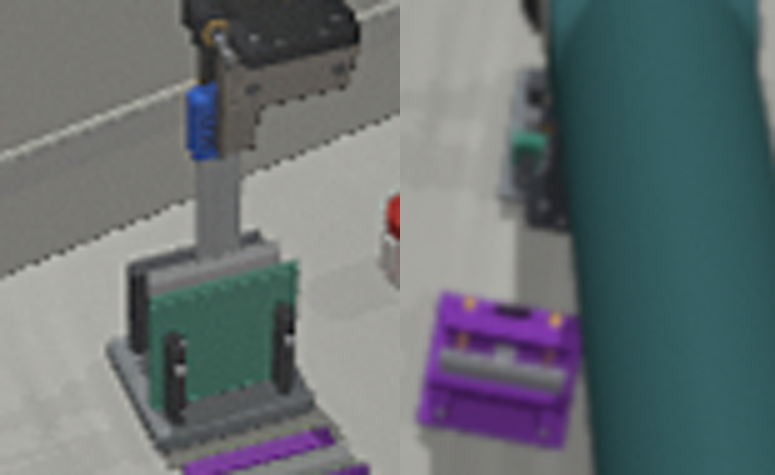

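The picture shows the blade hanging upright at about (334,150) in full-image pixels, with its tip above the gap behind the green plate. I'll check the offset by comparing the blade and plate depths within this one view.

Run:
```python
from h import *
c=load("scene2.npz")
m=np.zeros((400,640),bool);m[142:158,329:338]=1
p,u,v=pts(c,m);k=(p[:,0]>.46)&(p[:,0]<.51);p=p[k]
print("blade",len(p),p.mean(0).round(4),p.min(0).round(3),p.max(0).round(3),"z med of colour")
r=p[:,0]-.2*p[:,1]; print("x-.2y med, std",np.median(r),r.std(), "z slope",np.polyfit(p[:,2],r,1))
q,_,_=pts(c,hue(c,60,90,(310,150,358,200),50)); q=q[q[:,2]<.095]; g=q[:,0]-.2*q[:,1]
print("green outer",np.median(g),g.std(),len(q)); print("diff clamp x mm",1000*(np.median(r)-np.median(g))*np.cos(np.arctan(.2)),"want 8.5")
```

```text
blade 144 [ 0.484  -0.0105  0.1585] [ 0.476 -0.024  0.126] [0.49  0.002 0.19 ] z med of colour
x-.2y med, std 0.48618794920287534 0.002206681684100067 z slope [-0.0089989   0.48758195]
green outer 0.4763512762026476 0.0023372628486941715 455
diff clamp x mm 9.645651457113933 want 8.5
```

arm_command:
  rows:
    - [0,0,0,0,-0.003,0.02,5]
    - [0,0,0,0,-0.003,0.045,5]
    - [0,0,0,0,-0.003,0.07,5]
    - [0,0,0,0,-0.003,0.095,5]
    - [0,0,0,0,-0.003,0.113,5]

```text
time_s: 5.72
tcp_pos: [0.4813, -0.0158, 0.1822]
eef_rot: [[0.197, 0.98, -0.002], [0.98, -0.197, -0.0], [-0.0, -0.002, -1.0]]
force: [-0.1, -0.2, -1.2]
gripper_width: 0.016
```

arm_command:
  rows:
    - [0,0,0,0,0,0,5]
    - [0,0,0,0,0,0,5]
    - [0,0,0,0,0,0,5]

```text
time_s: 5.97
tcp_pos: [0.482, -0.0158, 0.1836]
eef_rot: [[0.197, 0.98, 0.0], [0.98, -0.197, -0.0], [-0.0, 0.0, -1.0]]
force: [0.2, -0.2, -0.6]
gripper_width: 0.0159
```

arm_command:
  rows:
    - [0,0,0,0,0,0.002,5]
    - [0,0,0,0,0,0.004,5]
    - [0,0,0,0,0,0.006,5]
    - [0,0,0,0,0,0.008,5]
    - [0,0,0,0,0,0.01,5]

```text
time_s: 6.38
tcp_pos: [0.4819, -0.0157, 0.1806]
eef_rot: [[0.197, 0.98, 0.0], [0.98, -0.197, -0.0], [0.0, 0.0, -1.0]]
force: [-1.3, 0.4, -1.1]
gripper_width: 0.0158
```

arm_command:
  rows:
    - [0,0,0,0,0,0.002,5]
    - [0,0,0,0,0,0.004,5]
    - [0,0,0,0,0,0.006,5]
    - [0,0,0,0,0,0.007,5]
    - [0,0,0,0,0,0.007,5]

```text
time_s: 6.8
tcp_pos: [0.4818, -0.0157, 0.1784]
eef_rot: [[0.197, 0.98, -0.0], [0.98, -0.197, -0.0], [-0.0, -0.0, -1.0]]
force: [-0.3, -0.6, -1.3]
gripper_width: 0.0155
```

arm_command:
  rows:
    - [0,0,0,0,0,0.002,5]
    - [0,0,0,0,0,0.004,5]
    - [0,0,0,0,0,0.006,5]
    - [0,0,0,0,0,0.007,5]
    - [0,0,0,0,0,0.007,5]

```text
time_s: 7.22
tcp_pos: [0.4818, -0.0157, 0.1763]
eef_rot: [[0.197, 0.98, -0.0], [0.98, -0.197, -0.0], [-0.0, -0.0, -1.0]]
force: [0.3, 0.8, -1.3]
gripper_width: 0.0158
```

arm_command:
  rows:
    - [0,0,0,0,0,0.002,5]
    - [0,0,0,0,0,0.004,5]
    - [0,0,0,0,0,0.006,5]
    - [0,0,0,0,0,0.007,5]
    - [0,0,0,0,0,0.007,5]

```text
time_s: 7.63
tcp_pos: [0.4819, -0.0158, 0.1742]
eef_rot: [[0.197, 0.98, -0.0], [0.98, -0.197, -0.0], [-0.0, -0.0, -1.0]]
force: [-0.2, -0.2, -0.9]
gripper_width: 0.0156
```

arm_command:
  rows:
    - [0,0,0,0,0,0.001,5]
    - [0,0,0,0,0,0.002,5]
    - [0,0,0,0,0,0.003,5]
    - [0,0,0,0,0,0.004,5]
    - [0,0,0,0,0,0.005,5]

```text
time_s: 8.05
tcp_pos: [0.4819, -0.0157, 0.1728]
eef_rot: [[0.197, 0.98, 0.0], [0.98, -0.197, -0.0], [-0.0, 0.0, -1.0]]
force: [-0.1, 0.6, -0.8]
gripper_width: 0.0158
```

arm_command:
  rows:
    - [0,0,0,0,0,0.001,5]
    - [0,0,0,0,0,0.002,5]
    - [0,0,0,0,0,0.003,5]
    - [0,0,0,0,0,0.004,5]
    - [0,0,0,0,0,0.005,5]

```text
time_s: 8.47
tcp_pos: [0.4819, -0.0157, 0.1713]
eef_rot: [[0.197, 0.98, 0.0], [0.98, -0.197, -0.0], [-0.0, 0.0, -1.0]]
force: [-0.6, 0.1, -0.6]
gripper_width: 0.0159
```

arm_command:
  rows:
    - [0,0,0,0,0,0.001,5]
    - [0,0,0,0,0,0.002,5]
    - [0,0,0,0,0,0.003,5]
    - [0,0,0,0,0,0.004,5]
    - [0,0,0,0,0,0.005,5]

```text
time_s: 8.88
tcp_pos: [0.4819, -0.0157, 0.1698]
eef_rot: [[0.197, 0.98, 0.0], [0.98, -0.197, -0.0], [-0.0, 0.0, -1.0]]
force: [-0.1, -0.6, -0.5]
gripper_width: 0.016
```

arm_command:
  rows:
    - [0,0,0,0,0,0.001,5]
    - [0,0,0,0,0,0.002,5]
    - [0,0,0,0,0,0.003,5]
    - [0,0,0,0,0,0.004,5]
    - [0,0,0,0,0,0.005,5]

```text
time_s: 9.3
tcp_pos: [0.4821, -0.0157, 0.1685]
eef_rot: [[0.197, 0.98, 0.0], [0.98, -0.197, -0.0], [0.0, 0.0, -1.0]]
force: [0.2, 0.4, 1.4]
gripper_width: 0.0161
```

arm_command:
  rows:
    - [0,0,0,0,0,0.001,5]
    - [0,0,0,0,0,0.002,5]
    - [0,0,0,0,0,0.003,5]
    - [0,0,0,0,0,0.004,5]
    - [0,0,0,0,0,0.005,5]

```text
time_s: 9.72
tcp_pos: [0.4824, -0.0157, 0.1672]
eef_rot: [[0.197, 0.98, 0.001], [0.98, -0.197, -0.0], [0.0, 0.001, -1.0]]
force: [-0.1, 0.5, 5.0]
gripper_width: 0.0161
```

arm_command:
  rows:
    - [0,0,0,0,0,0.001,5]
    - [0,0,0,0,0,0.002,5]
    - [0,0,0,0,0,0.003,5]
    - [0,0,0,0,0,0.004,5]
    - [0,0,0,0,0,0.005,5]

```text
time_s: 10.13
tcp_pos: [0.4822, -0.0157, 0.1655]
eef_rot: [[0.197, 0.98, 0.001], [0.98, -0.197, 0.0], [0.0, 0.001, -1.0]]
force: [-0.2, 0.0, 5.7]
gripper_width: 0.0159
```

arm_command:
  rows:
    - [0,0,0,0,0,0.001,5]
    - [0,0,0,0,0,0.002,5]
    - [0,0,0,0,0,0.003,5]
    - [0,0,0,0,0,0.004,5]
    - [0,0,0,0,0,0.005,5]

```text
time_s: 10.55
tcp_pos: [0.4822, -0.0157, 0.164]
eef_rot: [[0.197, 0.98, 0.001], [0.98, -0.197, 0.0], [0.0, 0.001, -1.0]]
force: [-0.2, 0.7, 6.7]
gripper_width: 0.0157
```

arm_command:
  rows:
    - [0,0,0,0,0,0.001,5]
    - [0,0,0,0,0,0.002,5]
    - [0,0,0,0,0,0.003,5]
    - [0,0,0,0,0,0.004,5]
    - [0,0,0,0,0,0.005,5]

```text
time_s: 10.97
tcp_pos: [0.4823, -0.0157, 0.1626]
eef_rot: [[0.197, 0.98, 0.001], [0.98, -0.197, 0.0], [0.0, 0.001, -1.0]]
force: [0.9, 0.4, 6.5]
gripper_width: 0.0158
```

arm_command:
  rows:
    - [0,0,0,0,0,0.001,5]
    - [0,0,0,0,0,0.002,5]
    - [0,0,0,0,0,0.003,5]
    - [0,0,0,0,0,0.004,5]
    - [0,0,0,0,0,0.005,5]

```text
time_s: 11.38
tcp_pos: [0.4824, -0.0157, 0.1612]
eef_rot: [[0.197, 0.98, 0.001], [0.98, -0.197, 0.0], [0.0, 0.001, -1.0]]
force: [-1.5, 0.1, 6.1]
gripper_width: 0.0163
```

```bash
python3 goal.py
python3 - <<'E'
from cell import vision,bot
from h import *
c=vision.camera("scene");np.savez("scene3.npz",**c);b=(290,110,370,205)
cv2.imwrite("pics/s3.png",cv2.resize(cv2.cvtColor(c["color"][b[1]:b[3],b[0]:b[2]],cv2.COLOR_RGB2BGR),None,fx=6,fy=6,interpolation=cv2.INTER_CUBIC))
o=load("scene2.npz")
for n,k in(("before",o),("now",c)):
    p,u,v=pts(k,hue(k,100,125,(320,115,340,190)));print(n,"blue",len(p),p.mean(0).round(4),p.min(0).round(3),p.max(0).round(3),u.mean(),v.min(),v.max())
print(bot.sense()["force"])
E
```

```text
[ 0.4824 -0.0157  0.1612] [-1.52  0.06  6.08] 0.016287541174644888 [ 1.1e-03  1.0e-04 -1.0e+00]
[ 0.483  -0.0144  0.1612] move [0.0045 0.0011 0.    ] clampframe err mm -0.3283726939602999 -1.351735417131595
tool yaw -11.341968085544629 want -11.309932474020215
before blue 77 [0.4819 0.0015 0.2204] [ 0.476 -0.012  0.195] [0.493 0.008 0.24 ] 330.038961038961 126 141
now blue 76 [0.4816 0.001  0.1637] [ 0.473 -0.01   0.132] [0.495 0.009 0.182] 329.9868421052632 143 157
[-0.04196684  0.80850006  5.01074605]
```

View pics/s3.png

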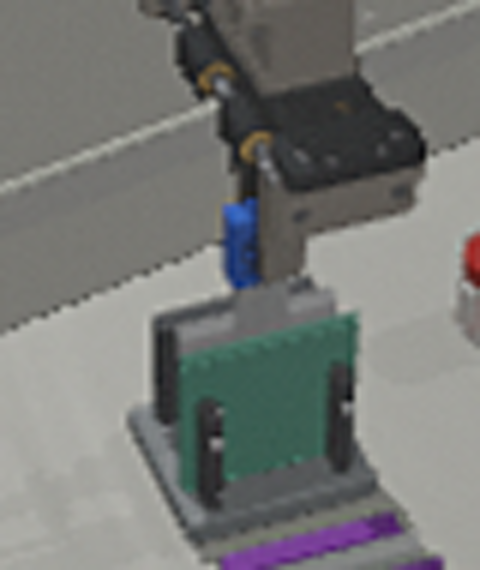

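The blade sits between the green and steel plates. The handle moved down as far as the TCP did, so it did not slip. One last millimetre, then settle.

arm_command:
  rows:
    - [0,0,0,0,0,0.001,5]
    - [0,0,0,0,0,0.002,5]
    - [0,0,0,0,0,0.003,5]
    - [0,0,0,0,0,0.004,5]
    - [0,0,0,0,0,0.004,5]

```text
time_s: 11.85
tcp_pos: [0.4824, -0.0157, 0.16]
eef_rot: [[0.197, 0.98, 0.001], [0.98, -0.197, 0.0], [0.0, 0.001, -1.0]]
force: [0.7, -0.0, 6.3]
gripper_width: 0.0161
```

arm_command:
  rows:
    - [0,0,0,0,0,0,5]
    - [0,0,0,0,0,0,5]
    - [0,0,0,0,0,0,5]
    - [0,0,0,0,0,0,5]
    - [0,0,0,0,0,0,5]

```text
time_s: 12.27
tcp_pos: [0.4824, -0.0157, 0.16]
eef_rot: [[0.197, 0.98, 0.001], [0.98, -0.197, 0.0], [0.0, 0.001, -1.0]]
force: [-0.5, 0.6, 6.3]
gripper_width: 0.0157
```

arm_command:
  rows:
    - [0,0,0,0,0,0,5]
    - [0,0,0,0,0,0,5]
    - [0,0,0,0,0,0,5]
    - [0,0,0,0,0,0,5]
    - [0,0,0,0,0,0,5]

```text
time_s: 12.68
tcp_pos: [0.4824, -0.0157, 0.16]
eef_rot: [[0.197, 0.98, 0.001], [0.98, -0.197, 0.0], [0.0, 0.001, -1.0]]
force: [-0.1, 0.2, 6.2]
gripper_width: 0.0158
```

```bash
python3 -c "
from cell import bot
print(bot.hand_in())"
```

```text
the job is handed in; nothing more can be done
None
```

I took the blue gauge from its stand and slid its blade straight down between the green front plate and the sprung rear plate. I handed in at about 12.7 s with the gauge held still by its handle.

- **Depth:** The drag began with the TCP at about 0.168 m. I stopped at 0.160 m, 8 mm deeper, which puts the rear plate's give at about 0.95 mm. I inferred that from the onset of drag and the plate's taper; the plate itself was not measured.
- **Force:** The upward force held steady at about 6.2 N on the sensor. That is roughly 7 N above the reading before contact, within the 4 to 9 N expected.
- **Grip and pose:** The opening stayed at about 16 mm and the tool was within 0.1 degrees of upright. One millimetre before the end, the handle had moved down as far as the TCP, so it had not slipped in the jaws.
- **Disagreements:** Before insertion, the camera put the blade about 0.7 mm further from the front plate than the arm's position did. That was within the gap's tolerance. The drag also levelled off between 6.1 and 6.7 N on the sensor over the last 4 mm, where I expected a slight rise. The sensor noise is about ±0.5 N.
- **Other items:** I steered clear of the yellow gauge, jar, petri dish and bottle, but did not check them again at the end.

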